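# Position and bolt down the accessory caddy with quarter-turn T-studs and load it

### The job

Slide the blue accessory caddy along the slotted rail right up against the dark stop block and fasten it there: drop one of the T-studs from the rack through the hole in each ear into the slot, down onto its collar, and give it a quarter turn so that its bar stands square across the slot and the head is locked under the lips. Only when both studs are locked, put all the loose accessories from the bench (there are three to five of: lens case, slide mailer, pipette holder, capillary case, hex driver) into the caddy, down inside the tray and not perched on its rim or piled high. Leave the culture dish and the media jar where they are.

Things in the scene. Friction and masses are not known exactly. Their poses are not given: they have to be found in the camera images.
- rail: fixed aluminium T-slot mounting rail, 90 (x) x 460 (y) x 25 (z) mm, on the bench; its place and yaw vary. Origin: centre of its underside. One T-slot along its y, in the middle of the top: mouth 18 mm wide, lips 8 mm thick, below them a cavity 34 mm wide and 12 mm high, its floor 5 mm up. At the -y end of the top a dark steel stop block 20 mm high, its face at y = -210 mm.
- caddy: blue accessory caddy lying on the rail, 0.5 kg: open tray 124 (x) x 228 (y) x 34 mm, walls and floor 4 mm, with a flat ear 6 mm thick and 56 mm wide at each end, reaching to y = +-186 mm. Origin: centre of the tray's underside, on the rail's top (25 mm above the bench). A key below it runs in the slot: it slides along the slot (push from inside, say) but does not turn; axes as the rail's.
- hole_left (a point): centre of the oblong hole in the caddy's ear at its +y end (149 mm from the caddy's origin), at the ear's top face, 31 mm above the bench; the hole is 20 (x) x 40 (y) mm, right over the rail's slot, so a T-head lying along the slot drops straight through ear and slot.
- hole_right (a point): the same in the ear at the caddy's -y end.
- stud_rack: fixed black storage block, 70 (x) x 160 (y) x 44 mm, with two round holes 37 mm across at y = +-40 mm, 36 mm deep; each stud hangs in one by its collar, its T-head down in the hole (stud origin 21 mm above the bench). Origin: centre of its underside.
- stud_a: steel T-stud (two alike), 86 mm tall, 0.18 kg, upright in the rack at any yaw. Origin: centre of its T-head's underside; z up. T-head 30 (x) x 14 (y) x 7 mm; shank 12 mm thick; collar 48 mm across, z = 23 to 28 mm; stem 14 mm thick; orange bar handle 64 (x) x 14 (y) x 20 mm at z = 76 mm, parallel to the head. Locked: collar on the ear (origin 8 mm above the bench), bar square across the slot.
- stud_b: steel T-stud (two alike), 86 mm tall, 0.18 kg, upright in the rack at any yaw. Origin: centre of its T-head's underside; z up. T-head 30 (x) x 14 (y) x 7 mm; shank 12 mm thick; collar 48 mm across, z = 23 to 28 mm; stem 14 mm thick; orange bar handle 64 (x) x 14 (y) x 20 mm at z = 76 mm, parallel to the head. Locked: collar on the ear (origin 8 mm above the bench), bar square across the slot.
- stud_a_bar (a point): centre of the bar handle of stud_a; grip it here across its 14 mm thickness. The stud turns freely either way (no end stop) and stays where it is left; once seated the head has 2 mm of play below the lips.
- stud_b_bar (a point): centre of the bar handle of stud_b; grip it here across its 14 mm thickness. The stud turns freely either way (no end stop) and stays where it is left; once seated the head has 2 mm of play below the lips.
- lens_case: objective lens case, closed upright cylinder 44 mm in diameter and 60 mm tall, black with white cap, 0.12 kg. Origin: centre of its underside.
- slide_mailer: white slide mailer with a blue cap, a closed plastic block 84 (x) x 30 (y) x 20 (z) mm lying flat, 0.05 kg. Origin: centre of its underside.
- pipette_holder: aluminium injection-pipette holder with a brass nose, a square bar 110 (x) x 14 (y) x 14 (z) mm lying on the bench; nose towards +x, 0.06 kg. Origin: centre of its underside.
- capillary_case: orange capillary storage case, a closed plastic block 100 (x) x 26 (y) x 22 (z) mm lying flat, 0.06 kg. Origin: centre of its underside.
- hex_driver: hex driver with a square red handle 62 x 22 x 22 mm and a thin steel blade towards +x, 100 mm long over all, 0.07 kg. Origin: below its middle (12 mm from the front end of the handle; the handle reaches from x = -50 to +12 mm), on its underside.
- culture_dish: bystander: covered culture dish, 92 mm in diameter, 16 mm high, on the bench. Origin: centre of its underside. Leave alone.
- media_jar: bystander: amber jar with a blue cap, 56 mm in diameter, 85 mm high. Origin: centre of its underside. Leave alone.
- joystick: bystander: fixed white joystick unit of the micromanipulator, 100 x 120 mm, 85 mm high over its stick. Origin: centre of its underside.
- lens_case_mid (a point): middle of lens_case, 30 mm above its origin along its z
- slide_mailer_mid (a point): middle of slide_mailer, 10 mm above its origin along its z
- pipette_holder_mid (a point): middle of pipette_holder, 7 mm above its origin along its z
- capillary_case_mid (a point): middle of capillary_case, 11 mm above its origin along its z
- hex_driver_mid (a point): middle of hex_driver, 11 mm above its origin along its z

How it is judged:
By the outcome, as a careful person would: the job done as asked, in the order asked, and still so for the second after the job is handed in, with the robot touching nothing.
Of lens_case, slide_mailer, pipette_holder, capillary_case, hex_driver only 3 to 5 are there at a start; the rules pass over those that are not, and their reading is None.
At some moment in a run one of lens_case, slide_mailer, pipette_holder, capillary_case, hex_driver may be knocked a few centimetres aside while the robot is not near it.
It also fails if it takes over 210 s, if anything falls off the work surface, if the arm or the gripper's body presses on something with over 40 N, if the wrist force passes 120 N, or if a joint passes its speed limit or range.

### The arm

A 6-joint arm with a two-finger parallel gripper is mounted at the origin on the work surface. World frame = base frame: x ahead of the robot, y to its left, z up, the work surface at z = 0. Lengths are in m, angles in rad, forces in N, time in s.
With the tool pointing down it reaches from about 0.35 to 0.95 m from the base axis. Payload 17.4 kg.
Tool frame: the origin (TCP) lies between the finger pads; the fingertips stand 17 mm ahead of it and the grasp point (between the pads) lies 2 mm behind it; z points along the fingers, y is the line along which they close (so a half turn about z gives the same grasp; the last joint's range is limited). The gripper opens to 93 mm and grips with 3 to 60 N. Pads are 15 mm wide; open, the fingers measure 128 mm over their backs; the gripper's body (75 mm by 188 mm) begins 65 mm behind the grasp point.
Start: joints at [1.302, 0.116, 1.442, -0, 1.584, -0.038], TCP at [0.154, 0.657, 0.236] pointing down, gripper open.
Joint ranges: [-2.83, 2.83], [-0.83, 2.19], [0.07, 2.5], [-1.14, 4.28], [0.01, 3], [-2.97, 2.97]. Speed limits (rad/s): [1.89, 1.89, 2.22, 3.14, 3.14, 3.14].

### API

Orientations are given as [roll, pitch, yaw] about the fixed x, y, z axes, in that order (R = Rz(yaw) Ry(pitch) Rx(roll)).
In Python, from plant import readout, eyes, arm gives the robot as it stands.
- The arm moves only by the shell command python3 -m inch 'ROWS' [OPENING]. ROWS is JSON, a list that holds one entry, the list of rows, each a list of 4 numbers: the shift along the tool's x, y, z in cm, then the turn about the tool's z in rad. A call has 1 to 8 rows; each row shifts and turns the commanded pose from where the row before left it, along the tool's axes as they then stand; what a row does not reach is not made up. A row lasts 1/8 s, in which the tool goes at most 62.5 mm and 10.7 degrees, less where a joint would pass 70% of its speed; a pose out of reach is approached as far as the arm can. A call is refused whole if a number of a shift passes 6.25 or a number of a turn 0.188, either way. A call with a gripper value outside its range is refused whole. OPENING is the opening, from -1 (shut) to 1 (fully open), set as the call begins (- or left out, the last holds). The fingers move at their own pace and stop on an object; the grip force is fixed at half the most. Time passes only in rows, so rows that do not move let the fingers close. It gives the time, the measured TCP pose, the force, the opening and the grip force at its end, in the units of the state.
- readout.get_state(): the state, without advancing time (a new reading comes with each control period).
- eyes.capture(name): name is "scene" or "top"; returns a dict with "image" (480x640x3 uint8, red, green, blue), "fx", "fy", "cx", "cy" (pixels), "k1" (the pictures are not rectified: a ray, as slopes to the right and down, at radius r is drawn at 1 + k1 r^2 times it, then the intrinsics apply), "eye" and "orientation" of the camera in the world. Camera axes: x right, y down, z forward; pixel columns grow to the right and rows downward; lengths in m; the calibration is good to about 2 mm. A picture is of the moment at which its call begins. There is no depth.
- arm.sign_off(): hands the job in; it is judged then, once.
The state is a dict: "time": time; "qpos": joint angles; "joint_vel": joint speeds; "effort": joint torques, N m; "eef_pos": TCP position; "eef_rot": TCP orientation; "force": force on the tool from outside, world axes, zero at the start; "moment": the same for the moment, N m; "grip_width": finger opening in m; "grasp_force": force on a finger pad.
Only numpy, scipy, OpenCV 4.12 (cv2) and the standard library are available. Lean on these libraries where they do the work, as an engineer would, in place of code of your own. Each camera call takes 0.05 s, during which the arm holds its last target. There are 200 camera calls.

## Working session

There is one attempt and no reset: what is moved stays moved. The work goes in short steps, Python scripts to look and compute and a shell command to move; the robot and the scene stay as the last step left them, time stands still between calls to the robot, and variables do not carry over. Pictures are saved under pics/ and viewed, at most 14 in all, crops included, and the job is handed in when it is done.

```bash
ls; mkdir -p pics; cat > h.py <<'E'
import numpy as np, cv2
from scipy.spatial.transform import Rotation as R
from plant import readout, eyes, arm
def cap(n,f=None):
    c=eyes.capture(n)
    if f: cv2.imwrite('pics/'+f,c['image'][:,:,::-1])
    return c
def rot(c):
    o=np.array(c['orientation'],float)
    return o if o.shape==(3,3) else R.from_euler('xyz',o).as_matrix()
def ray(c,u,v):
    x,y=(u-c['cx'])/c['fx'],(v-c['cy'])/c['fy']; rd=np.hypot(x,y); r=rd
    for _ in range(20): r=rd/(1+c['k1']*r*r)
    s=r/rd if rd>0 else 1
    return rot(c)@np.array([x*s,y*s,1.])
def pt(c,u,v,z):
    d=ray(c,u,v); e=np.array(c['eye']); return (e+d*(z-e[2])/d[2])
def proj(c,p):
    q=rot(c).T@(np.array(p)-np.array(c['eye'])); x,y=q[0]/q[2],q[1]/q[2]; k=1+c['k1']*(x*x+y*y)
    return c['cx']+c['fx']*x*k, c['cy']+c['fy']*y*k
E
python3 - <<'E'
from h import *
for n in('top','scene'):
    c=cap(n,n+'0.png'); print(n,{k:v for k,v in c.items() if k!='image'})
print(readout.get_state())
E
```

```text
pics
top {'fx': 474.1659102352477, 'fy': 474.1659102352477, 'cx': 313.23743087219617, 'cy': 247.10620724806128, 'k1': -0.04831182822790825, 'eye': array([ 0.5318827 , -0.02515228,  1.1680824 ]), 'orientation': array([-3.1131886 , -0.00987154, -1.55563027])}
scene {'fx': 598.5442327872786, 'fy': 598.5442327872786, 'cx': 316.5370684857413, 'cy': 236.24789876925593, 'k1': -0.1322076449453783, 'eye': array([ 0.91814268, -0.63244956,  1.10402115]), 'orientation': array([-2.55130825,  0.01283046,  0.51897804])}
{'time': 0.1, 'qpos': array([ 1.30221975e+00,  1.16440290e-01,  1.44217296e+00, -1.56184457e-05,
        1.58396629e+00, -3.77943706e-02]), 'joint_vel': array([ 0.00035836, -0.00138306, -0.00037924,  0.00069871,  0.00254433,
        0.00083049]), 'effort': array([ 5.97580311e-04, -7.22891593e+01, -6.23861718e+01,  7.80822826e-02,
        2.26205809e-02, -6.15844851e-05]), 'eef_pos': array([0.15436904, 0.65695977, 0.23499329]), 'eef_rot': array([-3.14060588e+00, -2.16838992e-05,  2.91081024e+00]), 'force': array([ 0.25802123, -0.30218503, -0.3029634 ]), 'moment': array([ 0.02713156, -0.00350746,  0.04039595]), 'grasp_force': 0.0, 'grip_width': 0.09285021967045483}
```

View pics/top0.png

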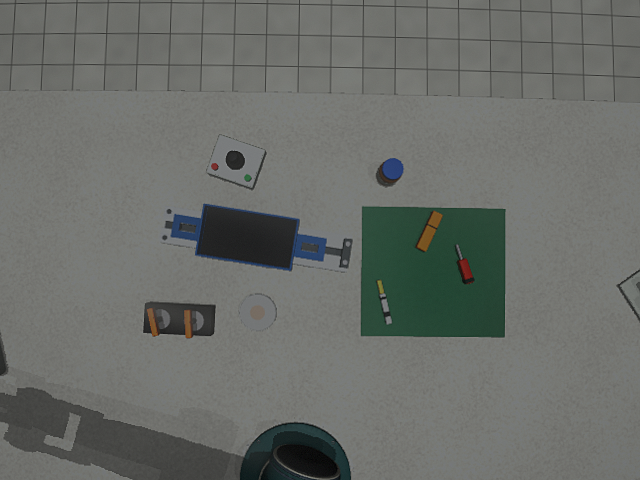

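View pics/scene0.png

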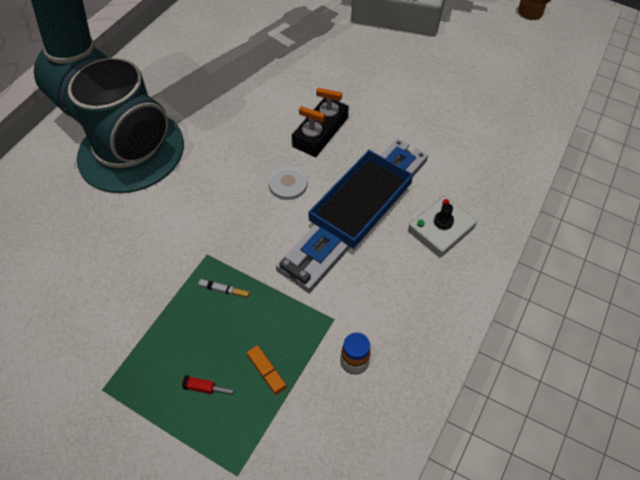

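Top view: caddy tray centred ~(247,237), left ear hole ~(187,228), right ear hole ~(310,247), stop ~(347,253), stud bars ~(152,321) and (188,324), capillary case (430,231), hex driver (464,265), pipette holder (384,302); the lens case and slide mailer are absent. Dish (258,312), jar (390,172).

```bash
cat >> h.py <<'E'
def rect(c,m,z,minA=40):
    """min-area rects of mask blobs, mapped on plane z: centre, long, short, yaw of long axis"""
    out=[]
    for k in cv2.findContours(m.astype(np.uint8),cv2.RETR_EXTERNAL,cv2.CHAIN_APPROX_NONE)[0]:
        if cv2.contourArea(k)<minA: continue
        p=np.array([pt(c,*q[0],z)[:2] for q in k],np.float32)
        (x,y),(w,h),_=r=cv2.minAreaRect(p); b=cv2.boxPoints(r)
        e=max(b[1]-b[0],b[2]-b[1],key=np.linalg.norm); y0=np.arctan2(e[1],e[0])%np.pi
        M=cv2.moments(k)
        out.append((np.round([x,y],4),round(max(w,h),4),round(min(w,h),4),round(float(y0),3),(int(M['m10']/M['m00']),int(M['m01']/M['m00']))))
    return out
def hsv(c): 
    h=cv2.cvtColor(c['image'],cv2.COLOR_RGB2HSV); return h[...,0].astype(int),h[...,1].astype(int),h[...,2].astype(int)
E
python3 - <<'E'
from h import *
c=cap('top'); H,S,V=hsv(c)
for n,m,z in(('orange bars z.107',(H>5)&(H<22)&(S>150)&(V>80),.107),('orange z.022',(H>5)&(H<22)&(S>150)&(V>80),.022),('blue .059',(H>100)&(H<125)&(S>130)&(V>50),.059),('red',((H<6)|(H>174))&(S>150)&(V>60),.022)):
    print(n); [print(' ',*r) for r in rect(c,m,z)]
# pipette: non green inside mat
u0,v0=362,268
sub=np.zeros(H.shape,bool); sub[275:330,368:400]=1
print('pip'); [print(' ',*r) for r in rect(c,sub&~((H>60)&(H<95)&(S>80)),.014)]
sub=np.zeros(H.shape,bool); sub[238:290,450:480]=1
print('hex'); [print(' ',*r) for r in rect(c,sub&~((H>60)&(H<95)&(S>80)),.018)]
im=c['image'][190:345,130:370]; cv2.imwrite('pics/rail.png',cv2.resize(im[:,:,::-1],None,fx=3.3,fy=3.3,interpolation=cv2.INTER_CUBIC))
E
```

```text
orange bars z.107
  [0.3727 0.2416] 0.0312 0.0135 0.018 (187, 331)
  [0.3804 0.3205] 0.0425 0.0124 0.219 (153, 327)
  [ 0.6033 -0.2962] 0.0913 0.0234 2.706 (429, 230)
orange z.022
  [0.36  0.263] 0.0337 0.0145 0.018 (187, 331)
  [0.3683 0.3482] 0.0459 0.0134 0.219 (153, 327)
  [ 0.6091 -0.3179] 0.0987 0.0253 2.706 (429, 230)
blue .059
  [0.5851 0.1167] 0.361 0.1222 1.425 (251, 238)
  [ 0.7533 -0.2188] 0.0477 0.0475 0.009 (392, 168)
red
  [ 0.5181 -0.4072] 0.0493 0.0195 0.334 (465, 268)
pip
  [ 0.435  -0.2091] 0.1115 0.016 0.259 (383, 302)
hex
  [ 0.5296 -0.4016] 0.1019 0.0266 0.334 (464, 268)
```

View pics/rail.png

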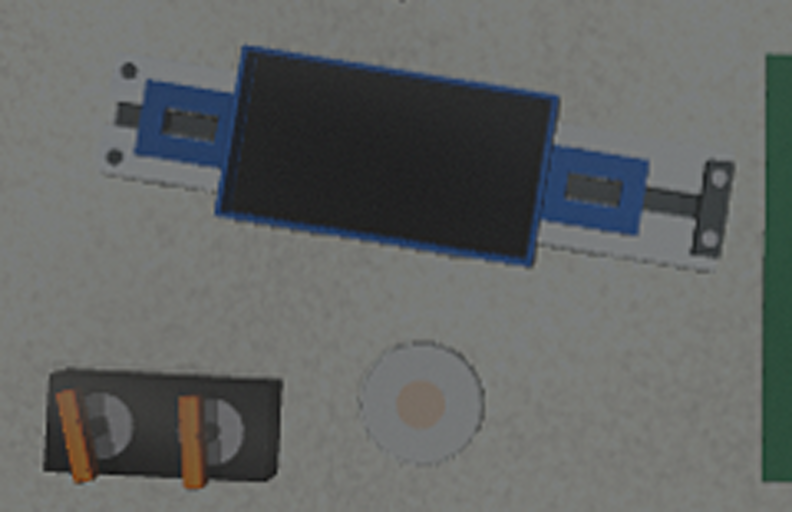

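Crop: holes at crop (190,124) and (595,190), the ear's right end (643,193), stop face (698,208); bars centre (76,437) and (194,443).

```bash
python3 - <<'E'
from h import *
c=cap('top'); H,S,V=hsv(c)
m=(H>3)&(H<25)&(S>120)&(V>35); m[:280]=0; m[:,:130]=0; m[:,230:]=0
print('bars'); [print(' ',*r) for r in rect(c,m,.107)]
# holes inside ears
b=((H>100)&(H<125)&(S>130)&(V>40)).astype(np.uint8)
cs,hi=cv2.findContours(b,cv2.RETR_CCOMP,cv2.CHAIN_APPROX_NONE)
for k,h in zip(cs,hi[0]):
    if h[3]>=0 and cv2.contourArea(k)>30:
        M=cv2.moments(k);u,v=M['m10']/M['m00'],M['m01']/M['m00']; print('hole',u,v,cv2.contourArea(k),pt(c,u,v,.031),pt(c,u,v,.059))
f=lambda u,v,z:pt(c,130+u/3.3,190+v/3.3,z)
L=f(190,124,.031);Rr=f(595,190,.031);print(L,Rr,np.linalg.norm(L-Rr),np.arctan2(*(L-Rr)[[1,0]]))
print('ear end',f(643,193,.031),'stop',f(698,208,.045),'dish',f(421,404,.016),'rack corners',[f(*p,.044).round(3)[:2] for p in((52,370),(282,380),(270,478),(44,470))])
s=cap('scene'); H,S,V=hsv(s); cv2.imwrite('pics/scrop.png',cv2.resize(s['image'][70:300,250:450,::-1],None,fx=2.6,fy=2.6,interpolation=cv2.INTER_CUBIC))
m=(H>3)&(H<25)&(S>120)&(V>35); m[140:]=0; m[:,:280]=0;m[:,360:]=0
print('bars scene'); [print(' ',*r) for r in rect(s,m,.107)]
for n,p in(('L',L),('R',Rr)): print(n,proj(s,p))
E
```

```text
bars
  [0.3871 0.2429] 0.0609 0.0141 0.074 (187, 324)
  [0.3896 0.3233] 0.0618 0.0137 0.24 (152, 322)
hole 309.32874196510556 247.01010101010098 181.5 [ 0.56444302 -0.02650644  0.031     ] [ 0.56364124 -0.02647309  0.059     ]
hole 186.98765432098762 227.2440645773979 175.5 [0.60743489 0.26834547 0.031     ] [0.60557446 0.26111826 0.059     ]
[0.60665723 0.26690658 0.031     ] [ 0.56312175 -0.02886426  0.031     ] 0.2989577414787948 1.4246524547870805
ear end [ 0.56147846 -0.06379632  0.031     ] stop [ 0.55094519 -0.10299732  0.045     ] dish [0.40443356 0.09639479 0.016     ] rack corners [array([0.427, 0.359]), array([0.423, 0.193]), array([0.353, 0.201]), array([0.356, 0.364])]
bars scene
  [0.3943 0.2369] 0.0698 0.0322 0.026 (312, 114)
  [0.3958 0.3127] 0.062 0.0308 0.222 (328, 93)
L (np.float64(396.5423702153929), np.float64(159.6882056781683))
R (np.float64(318.8110934027754), np.float64(243.50940192299984))
```

View pics/scrop.png

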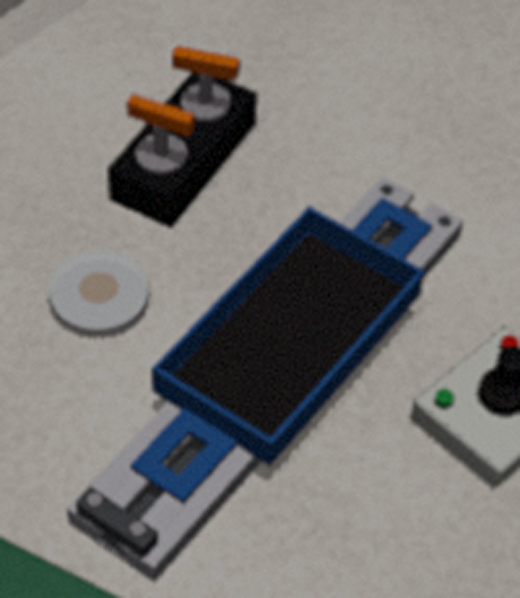

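```bash
cat >> h.py <<'E'
def go(x,y,z,yaw):
    s=readout.get_state(); p=np.array(s['eef_pos']); Rm=R.from_euler('xyz',s['eef_rot'])
    t=-(yaw-s['eef_rot'][2]); t=(t+np.pi)%(2*np.pi)-np.pi
    d=(np.array([x,y,z])-p)*100
    Rn=Rm*R.from_euler('z',t)
    print('t',round(s['time'],2),'pos',p.round(4),'yaw',round(s['eef_rot'][2],3),'q',np.round(s['qpos'],2),'F',np.round(s['force'],1),'g',round(s['grip_width'],4),round(float(s['grasp_force']),1))
    print('shift(move first)',Rm.inv().apply(d).round(2),'turn',round(t,3),'| after turn',Rn.inv().apply(d).round(2))
ey=np.array([np.cos(1.4246),np.sin(1.4246)]); C0=np.array([.586,.1205])
E
python3 -c "
from h import *
p=C0-.06*ey; go(*p,.236,2.995)"
```

```text
t 0.25 pos [0.1544 0.657  0.2353] yaw 2.911 q [ 1.3   0.12  1.44 -0.    1.58 -0.04] F [ 0.2 -1.1 -0.3] g 0.0929 0.0
shift(move first) [-5.480e+01 -4.834e+01 -4.000e-02] turn -0.084 | after turn [-5.054e+01 -5.277e+01 -4.000e-02]
```

```bash
python3 -m inch '[[[0,0,0,-0.084],[-4,-4.2,0,0],[-4,-4.2,0,0],[-4,-4.2,0,0],[-4,-4.2,0,0],[-4,-4.2,0,0],[-4,-4.2,0,0],[-4,-4.2,0,0]]]' -1
python3 -m inch '[[[-4,-4.2,0,0],[-4,-4.2,0,0],[-4,-4.2,0,0],[-4,-4.2,0,0],[-4,-4.2,0,0],[0,0,0,0],[0,0,0,0]]]'
python3 -c "
from h import *
p=C0-.06*ey; go(*p,.056,2.995)"
```

```text
time: 1.25
eef_pos: [0.3891, 0.3236, 0.2358]
eef_rot: [3.141, 0.0, 2.995]
force: [1.0, 1.8, 0.6]
grip_width: 0.0175
grasp_force: 0.0
time: 2.12
eef_pos: [0.5553, 0.0885, 0.2355]
eef_rot: [3.141, -0.0, 2.994]
force: [-0.2, 0.6, -0.1]
grip_width: 0.0007
grasp_force: 0.0
t 2.12 pos [0.5553 0.0885 0.2355] yaw 2.994 q [ 0.11 -0.13  1.69  0.    1.59 -1.31] F [-0.2  0.6 -0.1] g 0.0007 0.0
shift(move first) [-2.58 -2.38 17.95] turn -0.001 | after turn [-2.58 -2.38 17.95]
```

```bash
python3 -m inch '[[[-2.6,-2.4,3,0],[0,0,5,0],[0,0,5,0],[0,0,3,0],[0,0,2,0],[0,0,0,0]]]'
python3 -m inch '[[[0,-1,0,0],[0,-1,0,0],[0,-1,0,0],[0,-0.5,0,0],[0,0,0,0]]]'
```

```text
time: 2.88
eef_pos: [0.5771, 0.0615, 0.055]
eef_rot: [-3.141, -0.001, 2.996]
force: [0.2, 0.6, 0.1]
grip_width: 0.0005
grasp_force: 0.0
time: 3.5
eef_pos: [0.5727, 0.0257, 0.0558]
eef_rot: [3.142, 0.0, 2.994]
force: [-0.6, -0.3, -0.0]
grip_width: 0.0003
grasp_force: 0.0
```

```bash
python3 -m inch '[[[0,-1,0,0],[0,-1,0,0],[0,-0.6,0,0],[0,0,0,0]]]'
python3 -m inch '[[[0,-0.6,0,0],[0,-0.4,0,0],[0,0,0,0]]]'
python3 -m inch '[[[0,-0.4,0,0],[0,-0.2,0,0],[0,0,0,0]]]'
```

```text
time: 4.0
eef_pos: [0.5687, -0.0002, 0.0556]
eef_rot: [-3.141, -0.0, 2.994]
force: [-0.4, -0.8, -0.1]
grip_width: 0.0004
grasp_force: 0.0
time: 4.38
eef_pos: [0.5673, -0.0098, 0.0556]
eef_rot: [-3.141, -0.0, 2.995]
force: [0.6, -0.9, 0.1]
grip_width: 0.0006
grasp_force: 0.0
time: 4.75
eef_pos: [0.5666, -0.0134, 0.0556]
eef_rot: [3.137, -0.0, 2.995]
force: [1.7, 20.3, -0.1]
grip_width: 0.0004
grasp_force: 10.0
```

```bash
python3 -m inch '[[[0,1.5,0,0],[0,0,-5,0],[0,0,-5,0],[0,0,-3,-0.11],[0,0,0,-0.11],[0,0,0,0]]]' 0
python3 -c "
from h import *
go(.387,.243,.17,.074+np.pi)"
```

```text
time: 5.5
eef_pos: [0.5687, -0.0005, 0.1858]
eef_rot: [-3.141, 0.0, -3.069]
force: [0.2, -0.4, -0.9]
grip_width: 0.0463
grasp_force: 0.0
t 5.5 pos [ 5.687e-01 -5.000e-04  1.858e-01] yaw -3.069 q [-0.05 -0.1   1.74 -0.    1.5  -1.69] F [ 0.2 -0.4 -0.9] g 0.0463 0.0
shift(move first) [16.35 25.6   1.56] turn -0.001 | after turn [16.32 25.62  1.56]
```

```bash
python3 -m inch '[[[3.2,5,0,0],[3.2,5,0,0],[3.2,5,0,0],[3.2,5,0,0],[3.2,5,0,0],[0.35,0.6,1.6,0],[0,0,0,0],[0,0,0,0]]]'
python3 - <<'E'
from h import *
go(.387,.243,.095,.074+np.pi)
c=cap('top','t1.png')
H,S,V=hsv(c)
b=((H>100)&(H<125)&(S>130)&(V>40)).astype(np.uint8)
cs,hi=cv2.findContours(b,cv2.RETR_CCOMP,cv2.CHAIN_APPROX_NONE)
for k,h in zip(cs,hi[0]):
    if h[3]>=0 and cv2.contourArea(k)>30:
        M=cv2.moments(k);u,v=M['m10']/M['m00'],M['m01']/M['m00']; print('hole',u,v,cv2.contourArea(k),pt(c,u,v,.031))
cv2.imwrite('pics/t1c.png',cv2.resize(c['image'][190:345,130:370,::-1],None,fx=3.3,fy=3.3,interpolation=cv2.INTER_CUBIC))
E
```

```text
time: 6.5
eef_pos: [0.3875, 0.242, 0.1696]
eef_rot: [-3.141, -0.0, -3.07]
force: [0.4, 0.6, -0.3]
grip_width: 0.0464
grasp_force: 0.0
t 6.5 pos [0.3875 0.242  0.1696] yaw -3.07 q [ 0.5  -0.35  1.98 -0.    1.52 -1.14] F [ 0.4  0.6 -0.3] g 0.0464 0.0
shift(move first) [0.04 0.11 7.46] turn -0.003 | after turn [0.04 0.11 7.46]
hole 325.97292250233426 249.78057889822594 178.5 [ 0.55841028 -0.06654006  0.031     ]
hole 203.69654528478054 230.08216619981326 178.5 [0.60120417 0.22788787 0.031     ]
```

View pics/t1c.png

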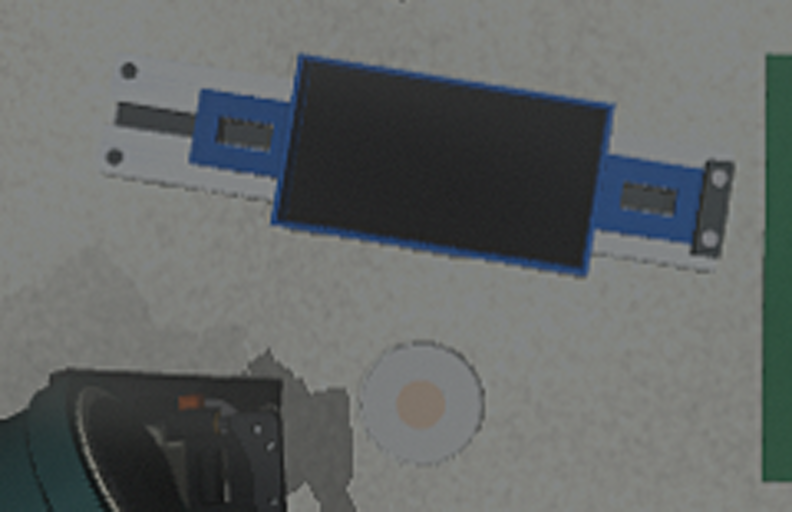

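The caddy's right ear touches the stop block (crop ~ (702,210)); holes now at crop (245,133) and (648,198). Grasping the first stud.

```bash
python3 -m inch '[[[0,0.1,3,0],[0,0,2.5,0],[0,0,2,0],[0,0,0,0]]]'
python3 -m inch '[[[0,0,0,0],[0,0,0,0],[0,0,0,0],[0,0,0,0]]]' -1
python3 -m inch '[[[0,0,-3,0],[0,0,-5,0],[0,0,-4,0],[0,0,0,0]]]'
python3 - <<'E'
from h import *
c=cap('top'); s=cap('scene','s2.png'); cv2.imwrite('pics/s2c.png',cv2.resize(s['image'][50:200,250:400,::-1],None,fx=3,fy=3))
st=readout.get_state(); print(st['eef_pos'],st['grip_width'],st['eef_rot'])
H,S,V=hsv(s)
m=(H>3)&(H<25)&(S>120)&(V>35); m[160:]=0; m[:,:280]=0;m[:,400:]=0
for z in(.2,.215,): [print(z,*r) for r in rect(s,m,z)]
E
```

```text
time: 7.05
eef_pos: [0.3867, 0.2431, 0.0936]
eef_rot: [-3.141, -0.002, -3.07]
force: [-1.2, -0.8, -0.8]
grip_width: 0.0464
grasp_force: 0.0
time: 7.55
eef_pos: [0.3869, 0.2439, 0.095]
eef_rot: [3.141, 0.0, -3.068]
force: [1.1, 0.3, 1.6]
grip_width: 0.0139
grasp_force: 30.0
time: 8.05
eef_pos: [0.3876, 0.2443, 0.2176]
eef_rot: [3.14, 0.004, -3.068]
force: [-0.3, 1.0, -2.4]
grip_width: 0.0139
grasp_force: 30.0
[0.38667073 0.24374291 0.21402403] 0.013584985650239407 [-3.14143040e+00 -3.71770608e-04 -3.06837470e+00]
0.2 [0.4489 0.2249] 0.0475 0.0273 0.239 (330, 94)
0.2 [0.3949 0.2645] 0.0407 0.0247 2.094 (317, 76)
0.215 [0.4567 0.2107] 0.0467 0.0269 0.239 (330, 94)
0.215 [0.4036 0.2496] 0.0401 0.0243 2.094 (317, 76)
```

View pics/s2c.png

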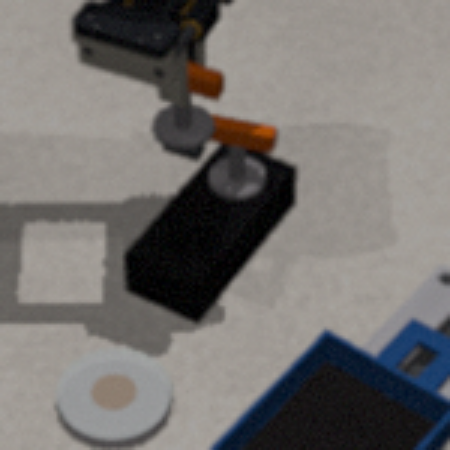

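Stud hangs straight in the fingers, clear of the rack.

```bash
python3 -m inch '[[[0,0,0,0.18],[0,0,0,0.18],[0,0,0,0.18],[0,0,0,0.18],[0,0,0,0.18],[0,0,0,0.18],[0,0,0,0.18],[0,0,0,0.18]]]'
python3 -m inch '[[[0,0,0,0.18],[0,0,0,0.17],[0,0,0,0],[0,0,0,0]]]'
python3 -c "
from h import *
go(.5584,-.067,.2,1.4260)"
```

```text
time: 9.15
eef_pos: [0.3864, 0.2435, 0.2127]
eef_rot: [-3.139, 0.001, 1.769]
force: [0.1, 0.2, -3.0]
grip_width: 0.0139
grasp_force: 30.0
time: 9.65
eef_pos: [0.3866, 0.2437, 0.2138]
eef_rot: [-3.141, 0.001, 1.429]
force: [-0.1, -1.1, -1.5]
grip_width: 0.0136
grasp_force: 30.0
t 9.65 pos [0.3866 0.2437 0.2138] yaw 1.429 q [ 0.51 -0.37  1.92 -0.    1.59  0.65] F [-0.1 -1.1 -1.5] g 0.0136 30.0
shift(move first) [-28.32  21.4    1.38] turn 0.003 | after turn [-28.26  21.48   1.38]
```

```bash
python3 -m inch '[[[-4.7,3.6,0,0.003],[-4.7,3.6,0,0],[-4.7,3.6,0,0],[-4.7,3.6,0,0],[-4.7,3.6,0.6,0],[-4.7,3.5,0.7,0],[0,0,0,0],[0,0,0,0]]]'
python3 - <<'E'
from h import *
go(.5584,-.067,.13,1.4260)
c=cap('top','t3.png'); s=cap('scene','s3.png')
cv2.imwrite('pics/s3c.png',np.hstack([cv2.resize(s['image'][150:300,250:400,::-1],None,fx=2.6,fy=2.6),cv2.resize(c['image'][190:340,250:400,::-1],None,fx=2.6,fy=2.6)]))
E
```

```text
time: 10.65
eef_pos: [0.5575, -0.0668, 0.2012]
eef_rot: [-3.141, -0.0, 1.423]
force: [-0.7, 0.6, -2.0]
grip_width: 0.0135
grasp_force: 30.0
t 10.65 pos [ 0.5575 -0.0668  0.2012] yaw 1.423 q [-0.16 -0.12  1.73  0.    1.53 -0.02] F [-0.7  0.6 -2. ] g 0.0135 30.0
shift(move first) [-0.01  0.1   7.12] turn -0.003 | after turn [-0.01  0.1   7.12]
```

View pics/s3c.png

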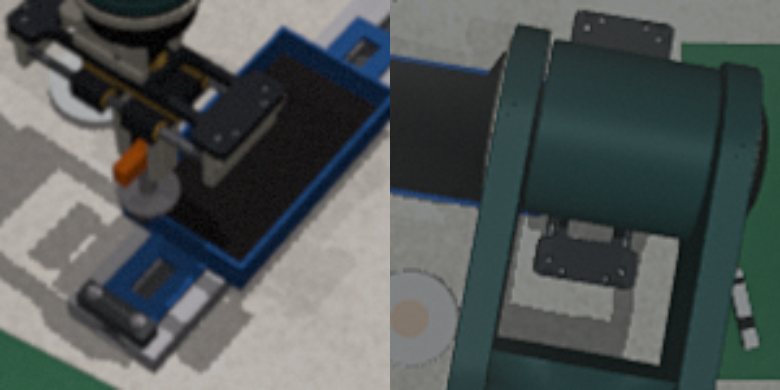

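```bash
python3 -m inch '[[[0,0,3,0],[0,0,3,0],[0,0,2.8,0],[0,0,0,0],[0,0,0,0],[0,0,0,0]]]'
python3 - <<'E'
from h import *
for _ in range(3): go(.5584,-.067,.11,1.4260); cap('top')
s=cap('scene','s4.png')
cv2.imwrite('pics/s4c.png',cv2.resize(s['image'][180:300,250:400,::-1],None,fx=5,fy=5,interpolation=cv2.INTER_CUBIC))
E
```

```text
time: 11.5
eef_pos: [0.5583, -0.0668, 0.1153]
eef_rot: [3.139, 0.0, 1.422]
force: [-0.2, -0.9, -2.3]
grip_width: 0.0137
grasp_force: 30.0
t 11.5 pos [ 0.5583 -0.0668  0.1153] yaw 1.422 q [-0.16 -0.07  1.83 -0.    1.38 -0.02] F [-0.2 -0.9 -2.3] g 0.0137 30.0
shift(move first) [-0.02  0.01  0.53] turn -0.004 | after turn [-0.02  0.01  0.53]
t 11.55 pos [ 0.5582 -0.0668  0.115 ] yaw 1.422 q [-0.16 -0.07  1.83 -0.    1.38 -0.02] F [ 0.3 -0.1 -1.1] g 0.0135 30.0
shift(move first) [-0.01  0.02  0.5 ] turn -0.004 | after turn [-0.01  0.02  0.5 ]
t 11.6 pos [ 0.5581 -0.0669  0.1147] yaw 1.422 q [-0.16 -0.07  1.83  0.    1.38 -0.02] F [-0.3 -0.2 -0.9] g 0.0136 30.0
shift(move first) [-0.01  0.03  0.47] turn -0.004 | after turn [-0.01  0.03  0.47]
```

View pics/s4c.png

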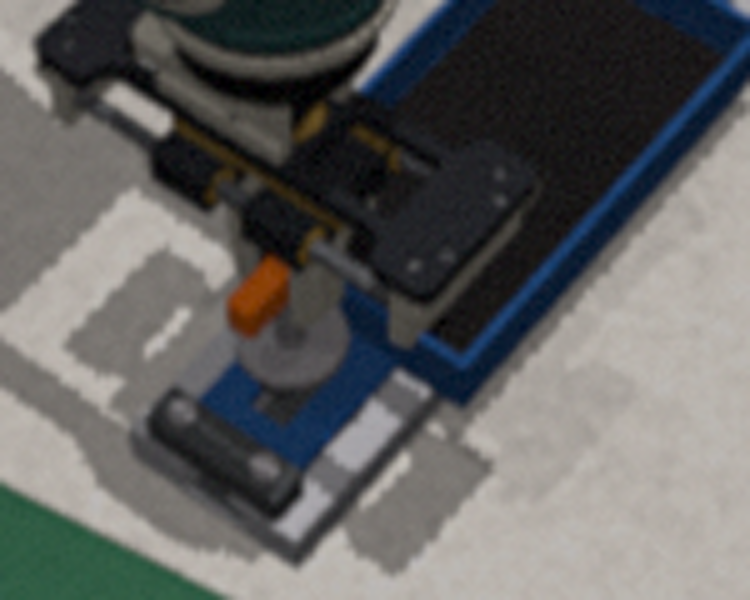

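The stud hangs over the right hole in line with the slot. Lowering with force checks.

```bash
python3 -m inch '[[[0,0,0.6,0],[0,0,0.6,0],[0,0,0,0]]]'
python3 -m inch '[[[0,0,0.5,0],[0,0,0.3,0],[0,0,0,0]]]'
```

```text
time: 12.08
eef_pos: [0.5574, -0.0669, 0.1008]
eef_rot: [-3.14, 0.0, 1.422]
force: [0.5, -0.6, -1.7]
grip_width: 0.0137
grasp_force: 30.0
time: 12.45
eef_pos: [0.5576, -0.0669, 0.0933]
eef_rot: [-3.141, -0.0, 1.422]
force: [0.6, 0.5, -1.1]
grip_width: 0.0135
grasp_force: 30.0
```

```bash
python3 -m inch '[[[0,0,0.5,0],[0,0,0.4,0],[0,0,0,0]]]'
python3 -m inch '[[[0,0,0.2,0],[0,0,0,0]]]'
```

```text
time: 12.82
eef_pos: [0.5575, -0.0669, 0.0842]
eef_rot: [-3.141, -0.0, 1.422]
force: [-0.5, -1.3, -1.2]
grip_width: 0.0139
grasp_force: 30.0
time: 13.08
eef_pos: [0.5577, -0.0669, 0.0826]
eef_rot: [-3.141, 0.0, 1.422]
force: [0.5, -0.9, -2.1]
grip_width: 0.0135
grasp_force: 30.0
```

```bash
python3 -m inch '[[[0,0,0.1,0],[0,0,0,0]]]'
python3 -m inch '[[[0,0,0,-0.175],[0,0,0,-0.175],[0,0,0,-0.175],[0,0,0,-0.175],[0,0,0,-0.175],[0,0,0,-0.175],[0,0,0,-0.175],[0,0,0,-0.175]]]'
python3 -m inch '[[[0,0,0,-0.17],[0,0,0,0],[0,0,0,0]]]'
```

```text
time: 13.32
eef_pos: [0.5579, -0.0669, 0.082]
eef_rot: [3.141, -0.0, 1.422]
force: [-0.1, -0.1, 1.2]
grip_width: 0.0134
grasp_force: 30.0
time: 14.32
eef_pos: [0.558, -0.0669, 0.082]
eef_rot: [3.141, 0.001, 2.828]
force: [0.3, 0.3, 2.4]
grip_width: 0.0141
grasp_force: 30.0
time: 14.7
eef_pos: [0.5579, -0.0669, 0.082]
eef_rot: [-3.142, 0.001, 2.988]
force: [0.3, -0.2, 3.6]
grip_width: 0.0137
grasp_force: 30.0
```

```bash
python3 -m inch '[[[0,0,0,-0.01],[0,0,0,0]]]'
python3 -m inch '[[[0,0,0,0],[0,0,0,0],[0,0,-3,0],[0,0,-4,-0.128],[0,0,-4,-0.128],[0,0,0,-0.128],[0,0,0,0]]]' 0
python3 -c "
from h import *
go(.3896,.3233,.17,.24+np.pi)"
```

```text
time: 14.95
eef_pos: [0.5579, -0.067, 0.082]
eef_rot: [-3.142, 0.001, 3.0]
force: [-1.0, -0.4, 4.8]
grip_width: 0.0133
grasp_force: 30.0
time: 15.82
eef_pos: [0.5577, -0.0669, 0.1916]
eef_rot: [3.142, -0.0, -2.898]
force: [-0.1, -0.3, 0.2]
grip_width: 0.0466
grasp_force: 0.0
t 15.82 pos [ 0.5577 -0.0669  0.1916] yaw -2.898 q [-0.16 -0.12  1.75 -0.    1.51 -1.98] F [-0.1 -0.3  0.2] g 0.0466 0.0
shift(move first) [ 6.91 41.92  2.16] turn 0.003 | after turn [ 7.05 41.9   2.16]
```

```bash
python3 -m inch '[[[1,6,0,0],[1,6,0,0],[1,6,0,0],[1,6,0,0],[1,6,0,0],[1,6,0,0],[0.9,5.9,2.1,0],[0,0,0,0]]]'
python3 - <<'E'
from h import *
c=cap('top','t5.png'); s=cap('scene','s5.png')
go(.3896,.3233,.095,.24+np.pi)
H,S,V=hsv(c)
m=(H>3)&(H<25)&(S>120)&(V>35); m[:,:330]=1*m[:,:330]; m[:240]=0; m[:,350:]=0
[print(*r) for r in rect(c,m[:300]*1,.094)]
m=(H>3)&(H<25)&(S>120)&(V>35); m[:220]=0; m[300:]=0;m[:,:290]=0;m[:,360:]=0
[print('locked',*r) for r in rect(c,m,.094)]
E
```

```text
time: 16.82
eef_pos: [0.3873, 0.3245, 0.1684]
eef_rot: [-3.141, -0.004, -2.896]
force: [0.4, -0.7, -0.5]
grip_width: 0.0464
grasp_force: 0.0
t 16.93 pos [0.3893 0.3223 0.1701] yaw -2.898 q [ 0.64 -0.23  1.88 -0.    1.49 -1.17] F [-0.2  0.6  0.2] g 0.0466 0.0
shift(move first) [-0.06  0.1   7.51] turn 0.003 | after turn [-0.06  0.1   7.51]
[ 0.5534 -0.0659] 0.0541 0.013 2.991 (326, 251)
locked [ 0.5573 -0.0665] 0.0619 0.013 2.991 (326, 249)
```

```bash
python3 -m inch '[[[0,0.1,3,0],[0,0,2.5,0],[0,0,2,0],[0,0,0,0]]]'
python3 -m inch '[[[0,0,0,0],[0,0,0,0],[0,0,0,0],[0,0,0,0]]]' -1
python3 -m inch '[[[0,0,-3,0],[0,0,-5,0],[0,0,-4,0],[0,0,0,0],[0,0,0,0]]]'
python3 -c "
from h import *
go(.6013,.2284,.2,1.426)"
```

```text
time: 17.42
eef_pos: [0.3895, 0.3223, 0.0948]
eef_rot: [-3.141, -0.002, -2.899]
force: [0.7, -0.5, 1.0]
grip_width: 0.0466
grasp_force: 0.0
time: 17.92
eef_pos: [0.3896, 0.3234, 0.0962]
eef_rot: [3.141, 0.0, -2.897]
force: [0.1, 1.0, 3.1]
grip_width: 0.0139
grasp_force: 30.0
time: 18.55
eef_pos: [0.3892, 0.3231, 0.2148]
eef_rot: [-3.141, -0.001, -2.897]
force: [-0.4, -0.0, -0.7]
grip_width: 0.0138
grasp_force: 30.0
t 18.55 pos [0.3892 0.3231 0.2148] yaw -2.897 q [ 0.64 -0.25  1.82 -0.    1.57 -1.17] F [-0.4 -0.  -0.7] g 0.0138 30.0
shift(move first) [-18.29 -14.32   1.47] turn 1.96 | after turn [-6.31 22.35  1.47]
```

```bash
python3 -m inch '[[[0,0,0,0.18],[0,0,0,0.18],[0,0,0,0.18],[0,0,0,0.18],[0,0,0,0.18],[0,0,0,0.18],[0,0,0,0.18],[0,0,0,0.18]]]'
python3 -m inch '[[[0,0,0,0.18],[0,0,0,0.18],[0,0,0,0.16],[0,0,0,0],[0,0,0,0]]]'
python3 -c "
from h import *
go(.6013,.2284,.13,1.426)"
```

```text
time: 19.55
eef_pos: [0.3891, 0.323, 0.214]
eef_rot: [-3.139, 0.001, 1.94]
force: [0.1, 0.4, -1.5]
grip_width: 0.0139
grasp_force: 30.0
time: 20.18
eef_pos: [0.3893, 0.3231, 0.215]
eef_rot: [-3.141, 0.001, 1.43]
force: [-0.1, 0.5, -1.4]
grip_width: 0.0135
grasp_force: 30.0
t 20.18 pos [0.3893 0.3231 0.215 ] yaw 1.43 q [ 0.64 -0.25  1.82 -0.    1.57  0.78] F [-0.1  0.5 -1.4] g 0.0135 30.0
shift(move first) [-6.38 22.33  8.49] turn 0.004 | after turn [-6.31 22.35  8.49]
```

```bash
python3 -m inch '[[[-1.6,5.6,0,0.004],[-1.6,5.6,0,0],[-1.6,5.6,0,0],[-1.5,5.55,2,0],[0,0,3,0],[0,0,3.5,0],[0,0,0,0],[0,0,0,0]]]'
python3 - <<'E'
from h import *
s=cap('scene','s6.png'); cap('top')
cv2.imwrite('pics/s6c.png',cv2.resize(s['image'][90:210,330:480,::-1],None,fx=5,fy=5,interpolation=cv2.INTER_CUBIC))
go(.6013,.2284,.1,1.426)
E
```

```text
time: 21.18
eef_pos: [0.6016, 0.2282, 0.1323]
eef_rot: [3.141, -0.001, 1.423]
force: [0.6, 0.2, -1.3]
grip_width: 0.014
grasp_force: 30.0
t 21.27 pos [0.6018 0.2284 0.1329] yaw 1.423 q [ 0.32  0.09  1.63 -0.    1.41  0.47] F [ 0.1 -0.3 -0.9] g 0.0133 30.0
shift(move first) [-0.01 -0.06  3.29] turn -0.003 | after turn [-0.01 -0.06  3.29]
```

View pics/s6c.png

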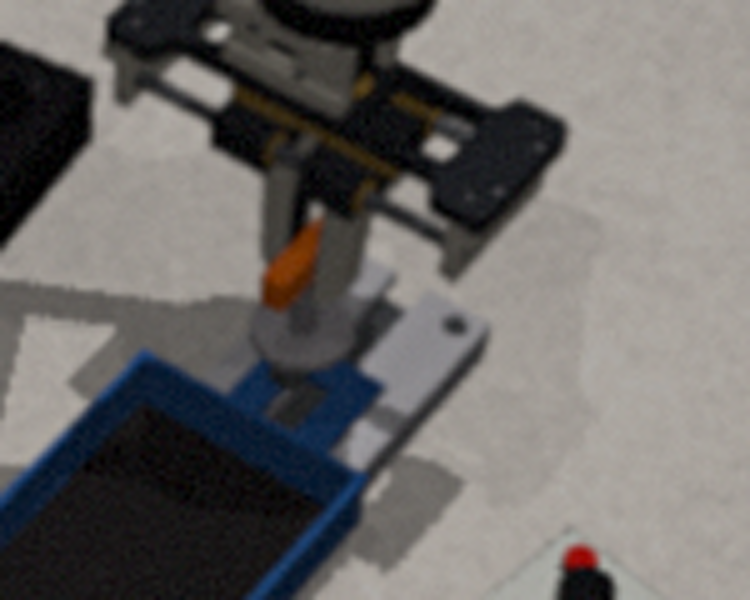

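The second stud hangs above the left hole with its bar along the slot. Lowering.

```bash
python3 -m inch '[[[0,-0.05,1.2,0],[0,0,1,0],[0,0,1,0],[0,0,0,0]]]'
python3 -m inch '[[[0,0,0.4,0],[0,0,0.4,0],[0,0,0,0]]]'
```

```text
time: 21.78
eef_pos: [0.6003, 0.2279, 0.0976]
eef_rot: [-3.14, 0.001, 1.422]
force: [0.5, -0.6, -1.9]
grip_width: 0.0136
grasp_force: 30.0
time: 22.15
eef_pos: [0.6007, 0.228, 0.0906]
eef_rot: [-3.141, 0.0, 1.422]
force: [-0.6, -0.3, -1.5]
grip_width: 0.014
grasp_force: 30.0
```

```bash
python3 -m inch '[[[0,0,0.4,0],[0,0,0.2,0],[0,0,0.1,0],[0,0,0,0]]]'
python3 -m inch '[[[0,0,0.1,0],[0,0,0,0]]]'
```

```text
time: 22.65
eef_pos: [0.6008, 0.2281, 0.0839]
eef_rot: [-3.142, 0.0, 1.422]
force: [0.8, 0.2, -1.4]
grip_width: 0.014
grasp_force: 30.0
time: 22.9
eef_pos: [0.6009, 0.2281, 0.0832]
eef_rot: [3.141, -0.0, 1.422]
force: [0.1, -0.4, 0.9]
grip_width: 0.014
grasp_force: 30.0
```

```bash
python3 -m inch '[[[0,0,0.03,-0.175],[0,0,0,-0.175],[0,0,0,-0.175],[0,0,0,-0.175],[0,0,0,-0.175],[0,0,0,-0.175],[0,0,0,-0.175],[0,0,0,-0.175]]]'
python3 -m inch '[[[0,0,0,-0.18],[0,0,0,0],[0,0,0,0]]]'
python3 -m inch '[[[0,0,0,0],[0,0,0,0],[0,0,-3,0],[0,0,-4,0],[0,0,-4,0],[0,0,0,0]]]' 0
python3 -c "
from h import *
go(.6091,-.3179,.15,2.706)"
```

```text
time: 23.9
eef_pos: [0.6009, 0.2282, 0.0832]
eef_rot: [3.141, 0.0, 2.828]
force: [-1.6, -0.3, 3.5]
grip_width: 0.0138
grasp_force: 30.0
time: 24.28
eef_pos: [0.6011, 0.2281, 0.0832]
eef_rot: [3.141, 0.001, 2.997]
force: [0.2, -0.7, 5.3]
grip_width: 0.0138
grasp_force: 30.0
time: 25.02
eef_pos: [0.6017, 0.2284, 0.1961]
eef_rot: [3.139, 0.004, 3.001]
force: [0.2, -0.1, -0.1]
grip_width: 0.0466
grasp_force: 0.0
t 25.02 pos [0.6017 0.2284 0.1961] yaw 3.001 q [ 0.32  0.06  1.57  0.    1.51 -1.11] F [ 0.2 -0.1 -0.1] g 0.0466 0.0
shift(move first) [ -8.38 -54.     4.53] turn 0.295 | after turn [-23.7  -49.24   4.53]
```

```bash
cat > acc.py <<'E'
from h import *
c=cap('top','acc%d.png'%int(readout.get_state()['time'])); H,S,V=hsv(c)
m=(H>3)&(H<25)&(S>120)&(V>35)
for r in rect(c,m,.094,60): 
    if r[4][0]<360: print('bar',*r)
g=np.zeros(H.shape,bool); g[207:336,362:504]=1; m=(g&~((H>60)&(H<95)&(S>60))).astype(np.uint8)
m[:209]=0;m[:,:364]=0
for r in rect(c,m,.018,60): print('item',*r)
for r in rect(c,((H<6)|(H>174))&(S>150)&(V>60)&g,.022): print('red',*r)
E
python3 acc.py
```

```text
bar [ 0.5573 -0.0663] 0.0619 0.0133 3.003 (326, 249)
item [ 0.4351 -0.2087] 0.1106 0.0158 0.245 (383, 302)
item [ 0.5299 -0.4015] 0.1012 0.0266 0.334 (463, 267)
item [ 0.6093 -0.3178] 0.1025 0.0315 2.707 (428, 230)
red [ 0.518  -0.4068] 0.0493 0.0203 0.334 (465, 268)
```

```bash
ls pics | grep acc; f=$(ls pics/acc*.png|head -1); python3 -c "
import cv2;i=cv2.imread('$f');cv2.imwrite('pics/v1.png',cv2.resize(i[190:345,150:520],None,fx=2.1,fy=2.1,interpolation=cv2.INTER_CUBIC))"
```

```text
acc25.png
```

View pics/v1.png

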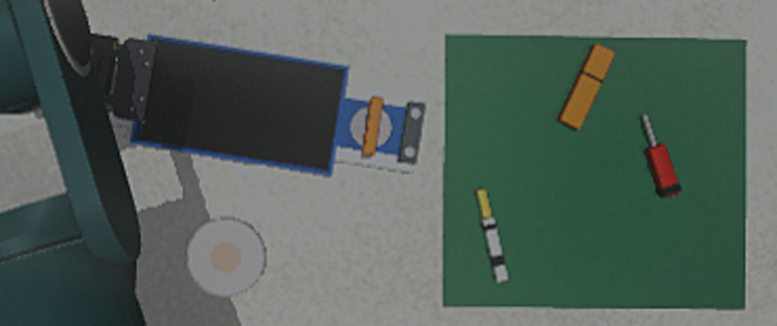

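Both bars were turned square (right bar yaw 3.00 against 2.997 wanted); the three accessories are unmoved. Now to the capillary case.

```bash
python3 -m inch '[[[0,0,0,0.148],[0,0,0,0.147],[-2.4,-5,0,0],[-2.4,-5,0,0],[-2.4,-5,0,0],[-2.4,-5,0,0],[-2.4,-5,0,0],[-2.4,-5,0,0]]]'
python3 -m inch '[[[-2.4,-5,0,0],[-2.4,-5,0,0],[-2.4,-5,1,0],[-2.1,-4.2,3,0],[0,0,0,0],[0,0,0,0]]]'
python3 - <<'E'
from h import *
c=cap('top'); H,S,V=hsv(c)
go(.6093,-.3178,.020,2.707)
m=(H>3)&(H<25)&(S>120)&(V>35)
for r in rect(c,m,.094,60): print('bar',*r)
E
```

```text
time: 26.08
eef_pos: [0.6043, -0.1064, 0.1909]
eef_rot: [-3.141, -0.002, 2.706]
force: [0.5, -0.3, 0.8]
grip_width: 0.0465
grasp_force: 0.0
time: 26.82
eef_pos: [0.6083, -0.3175, 0.1517]
eef_rot: [3.141, -0.002, 2.706]
force: [0.5, 0.1, 0.0]
grip_width: 0.0463
grasp_force: 0.0
t 26.88 pos [ 0.6086 -0.3171  0.1526] yaw 2.707 q [-0.52  0.17  1.51  0.    1.46 -1.65] F [-0.6  0.5  0. ] g 0.0462 0.0
shift(move first) [-0.1  -0.04 13.26] turn 0.0 | after turn [-0.1  -0.04 13.26]
bar [ 0.5573 -0.0663] 0.0619 0.0133 3.003 (326, 249)
bar [ 0.5842 -0.2842] 0.045 0.0174 2.685 (422, 239)
bar [0.6009 0.2277] 0.0613 0.0131 2.999 (197, 228)
```

```bash
python3 -m inch '[[[-0.1,0,5,0],[0,0,4.5,0],[0,0,2.5,0],[0,0,1.2,0],[0,0,0,0]]]'
python3 -m inch '[[[0,0,0,0],[0,0,0,0],[0,0,0,0]]]' -1
python3 -m inch '[[[0,0,-3,0],[0,0,-5,0.16],[0,0,-5,0.16],[0,0,-2,0.16],[0,0,0,0.16],[0,0,0,0.16],[0,0,0,0.16],[0,0,0,0.16]]]'
python3 - <<'E'
from h import *
C1=np.array([.5798,.0808]); ex=np.array([ey[1],-ey[0]])
p=C1-.022*ex+.05*ey; print(p); go(*p,.15,1.426)
E
```

```text
time: 27.5
eef_pos: [0.6097, -0.3178, 0.021]
eef_rot: [3.142, 0.0, 2.708]
force: [-0.0, -0.5, -1.1]
grip_width: 0.0467
grasp_force: 0.0
time: 27.88
eef_pos: [0.6098, -0.3186, 0.0216]
eef_rot: [-3.142, 0.001, 2.707]
force: [-0.2, 1.4, 4.9]
grip_width: 0.026
grasp_force: 30.0
time: 28.88
eef_pos: [0.6093, -0.3184, 0.1707]
eef_rot: [3.142, 0.0, 1.581]
force: [-0.0, -0.1, -0.2]
grip_width: 0.0258
grasp_force: 30.0
[0.56531849 0.13347149]
t 28.88 pos [ 0.6093 -0.3184  0.1707] yaw 1.581 q [-0.52  0.17  1.49 -0.    1.48 -0.53] F [-0.  -0.1 -0.2] g 0.0258 30.0
shift(move first) [45.24 -3.92  2.07] turn 0.155 | after turn [ 44.08 -10.87   2.07]
```

```bash
python3 -m inch '[[[0,0,0,0.155],[5.9,-1.45,0,0],[5.9,-1.45,0,0],[5.9,-1.45,0,0],[5.9,-1.45,0,0],[5.9,-1.45,0,0],[5.9,-1.45,0,0],[5.9,-1.45,0,0]]]'
python3 -m inch '[[[2.8,-0.7,1,0],[0,0,3,0],[0,0,0,0],[0,0,0,0]]]'
python3 - <<'E'
from h import *
C1=np.array([.5798,.0808]); ex=np.array([ey[1],-ey[0]])
p=C1-.022*ex+.05*ey; go(*p,.052,1.426)
E
```

```text
time: 29.88
eef_pos: [0.5656, 0.1065, 0.171]
eef_rot: [3.141, -0.0, 1.432]
force: [0.8, 0.7, 0.5]
grip_width: 0.0257
grasp_force: 30.0
time: 30.38
eef_pos: [0.5634, 0.1331, 0.1318]
eef_rot: [3.141, -0.0, 1.431]
force: [-1.0, -0.4, 0.4]
grip_width: 0.0258
grasp_force: 30.0
t 30.38 pos [0.5634 0.1331 0.1318] yaw 1.431 q [ 0.19 -0.05  1.78 -0.    1.41  0.33] F [-1.  -0.4  0.4] g 0.0258 30.0
shift(move first) [0.06 0.18 7.98] turn 0.005 | after turn [0.06 0.18 7.98]
```

Lower, release with a small opening (36 mm), rise and turn for the hex driver.

```bash
python3 -m inch '[[[0,0.1,3.5,0],[0,0,3,0],[0,0,1.4,0],[0,0,0,0]]]'
python3 -m inch '[[[0,0,0,0],[0,0,0,0],[0,0,-2,0],[0,0,-5,0.18],[0,0,-5,0.18],[0,0,0,0.18],[0,0,0,0.18],[0,0,0,0.18]]]' -0.2
python3 acc.py; python3 -c "
from h import *
go(.519,-.405,.15,.334)"
```

```text
time: 30.88
eef_pos: [0.5644, 0.133, 0.0521]
eef_rot: [3.141, -0.0, 1.431]
force: [-0.3, -0.8, -0.4]
grip_width: 0.0258
grasp_force: 30.0
time: 31.88
eef_pos: [0.5642, 0.1333, 0.1736]
eef_rot: [3.141, -0.002, 0.526]
force: [-0.6, 0.3, 1.0]
grip_width: 0.0374
grasp_force: 0.0
bar [ 0.5573 -0.0663] 0.0619 0.0133 3.003 (326, 249)
item [ 0.4351 -0.2087] 0.1106 0.0158 0.245 (383, 302)
item [ 0.5354 -0.3996] 0.0896 0.0266 0.334 (463, 266)
red [ 0.5181 -0.4072] 0.0491 0.0203 0.315 (465, 268)
t 31.93 pos [0.5642 0.1333 0.1735] yaw 0.516 q [ 0.19 -0.07  1.73 -0.    1.48  1.24] F [-1.2 -0.3 -0. ] g 0.0371 0.0
shift(move first) [-30.5   44.58   2.33] turn 0.182 | after turn [-21.92  49.37   2.33]
```

```bash
python3 -m inch '[[[0,0,0,0.182],[-2.2,5,0,0],[-2.2,5,0,0],[-2.2,5,0,0],[-2.2,5,0,0],[-2.2,5,0,0],[-2.2,5,0,0],[-2.2,5,0,0]]]' 0
python3 -m inch '[[[-2.2,5,0,0],[-2.2,5,1,0],[-2.1,4.4,2,0],[0,0,2,0],[0,0,0,0],[0,0,0,0]]]'
python3 -c "
from h import *
go(.519,-.406,.020,.334)"
```

```text
time: 32.92
eef_pos: [0.539, -0.2502, 0.1733]
eef_rot: [3.14, -0.001, 0.353]
force: [0.7, 0.9, -0.6]
grip_width: 0.0461
grasp_force: 0.0
time: 33.67
eef_pos: [0.5282, -0.4051, 0.1231]
eef_rot: [3.141, -0.001, 0.352]
force: [-0.2, 0.1, 0.3]
grip_width: 0.0467
grasp_force: 0.0
t 33.67 pos [ 0.5282 -0.4051  0.1231] yaw 0.352 q [-0.69  0.15  1.59  0.    1.4   0.53] F [-0.2  0.1  0.3] g 0.0467 0.0
shift(move first) [-0.9  -0.24 10.31] turn 0.018 | after turn [-0.9  -0.23 10.31]
```

```bash
python3 -m inch '[[[-0.9,-0.2,3,0.018],[0,0,4,0],[0,0,2.2,0],[0,0,1.1,0],[0,0,0,0],[0,0,0,0]]]'
python3 -m inch '[[[0,0,0,0],[0,0,0,0],[0,0,0,0]]]' -1
python3 -m inch '[[[0,0,-3,0],[0,0,-5,-0.18],[0,0,-5,-0.18],[0,0,-2,-0.18],[0,0,0,-0.18],[0,0,0,-0.18],[0,0,0,-0.18],[0,0,0,0]]]'
python3 - <<'E'
from h import *
C1=np.array([.5798,.0808]); ex=np.array([ey[1],-ey[0]])
p=C1-.06*ey; go(*p,.15,1.426)
E
```

```text
time: 34.42
eef_pos: [0.5191, -0.4075, 0.0201]
eef_rot: [3.14, -0.001, 0.332]
force: [-0.6, 0.4, 0.1]
grip_width: 0.0466
grasp_force: 0.0
time: 34.8
eef_pos: [0.5185, -0.4072, 0.0189]
eef_rot: [3.141, -0.0, 0.332]
force: [-0.0, -0.9, 2.0]
grip_width: 0.0217
grasp_force: 30.0
time: 35.8
eef_pos: [0.5184, -0.4071, 0.1685]
eef_rot: [-3.141, -0.0, 1.411]
force: [-0.2, -0.9, -0.6]
grip_width: 0.0222
grasp_force: 30.0
t 35.8 pos [ 0.5184 -0.4071  0.1685] yaw 1.411 q [-0.7   0.11  1.56 -0.    1.47 -0.54] F [-0.2 -0.9 -0.6] g 0.0222 30.0
shift(move first) [43.14 -1.63  1.86] turn -0.015 | after turn [43.16 -0.97  1.86]
```

```bash
python3 -m inch '[[[5.8,-0.1,0,-0.015],[5.8,-0.1,0,0],[5.8,-0.1,0,0],[5.8,-0.1,0,0],[5.8,0,0,0],[5.8,0,0,0],[5.8,0,0,0],[2.4,0,1,0]]]'
python3 -m inch '[[[0,0,3,0],[0,0,0,0],[0,0,0,0]]]'
python3 - <<'E'
from h import *
C1=np.array([.5798,.0808]); ex=np.array([ey[1],-ey[0]])
p=C1-.062*ey+.005*ex; go(*p,.05,1.426)
E
```

```text
time: 36.8
eef_pos: [0.5774, 0.0217, 0.1593]
eef_rot: [3.14, -0.001, 1.424]
force: [0.3, -0.1, -0.9]
grip_width: 0.0215
grasp_force: 30.0
time: 37.17
eef_pos: [0.5773, 0.0186, 0.1297]
eef_rot: [3.141, -0.0, 1.424]
force: [-0.3, 0.2, 0.5]
grip_width: 0.0216
grasp_force: 30.0
t 37.17 pos [0.5773 0.0186 0.1297] yaw 1.424 q [-0.01 -0.05  1.78 -0.    1.41  0.13] F [-0.3  0.2  0.5] g 0.0216 30.0
shift(move first) [-0.01 -0.17  7.97] turn -0.002 | after turn [-0.01 -0.17  7.97]
```

```bash
python3 -m inch '[[[0,-0.1,3.5,0],[0,0,3,0],[0,0,1.4,0],[0,0,0,0],[0,0,0,0]]]'
python3 -m inch '[[[0,0,0,0],[0,0,0,0],[0,0,-2,0],[0,0,-5,0.17],[0,0,-5,0.17],[0,0,0,0.17],[0,0,0,0.17],[0,0,0,0.17]]]' -0.2
python3 acc.py; python3 -c "
from h import *
go(.435,-.2087,.15,.245)"
```

```text
time: 37.8
eef_pos: [0.5769, 0.0189, 0.0512]
eef_rot: [3.14, -0.0, 1.426]
force: [0.7, 0.6, -0.6]
grip_width: 0.0219
grasp_force: 30.0
time: 38.8
eef_pos: [0.5762, 0.0191, 0.1715]
eef_rot: [3.141, -0.001, 0.571]
force: [0.9, 0.5, 0.2]
grip_width: 0.0372
grasp_force: 0.0
bar [0.6009 0.2275] 0.0614 0.0142 3.015 (197, 228)
item [ 0.4351 -0.2086] 0.1105 0.0159 0.259 (383, 302)
t 38.85 pos [0.5762 0.0191 0.1713] yaw 0.562 q [-0.01 -0.07  1.74 -0.    1.48  1.  ] F [ 0.1 -0.3  0.7] g 0.0374 0.0
shift(move first) [-24.09  11.74   2.11] turn 0.317 | after turn [-19.22  18.67   2.11]
```

```bash
python3 -m inch '[[[0,0,0,0.16],[0,0,0,0.155],[-4.2,4.1,0,0],[-4.2,4.1,0,0],[-4.2,4.1,0,0],[-4.2,4.1,2,0],[-2.4,2.3,3,0],[0,0,0,0]]]' 0
python3 -c "
from h import *
eyes.capture('top')
go(.435,-.2087,.019,.25)"
```

```text
time: 39.85
eef_pos: [0.4374, -0.2124, 0.1188]
eef_rot: [-3.14, 0.001, 0.262]
force: [0.2, -0.4, 0.6]
grip_width: 0.0464
grasp_force: 0.0
t 39.9 pos [ 0.4385 -0.2118  0.1202] yaw 0.262 q [-0.5  -0.25  1.98  0.    1.41  0.81] F [ 0.4 -0.4  0.6] g 0.0466 0.0
shift(move first) [-0.26 -0.39 10.12] turn 0.012 | after turn [-0.26 -0.39 10.12]
```

```bash
python3 -m inch '[[[-0.3,-0.4,4,0.012],[0,0,4,0],[0,0,1.5,0],[0,0,0.6,0],[0,0,0,0]]]'
python3 -m inch '[[[0,0,0,0],[0,0,0,0],[0,0,0,0]]]' -1
python3 -m inch '[[[0,0,-3,0],[0,0,-5,-0.168],[0,0,-5,-0.168],[0,0,-2,-0.168],[0,0,0,-0.168],[0,0,0,-0.168],[0,0,0,-0.168],[0,0,0,-0.168]]]'
python3 - <<'E'
from h import *
C1=np.array([.5798,.0808]); ex=np.array([ey[1],-ey[0]])
p=C1+.048*ey+.026*ex; go(*p,.15,1.426)
E
```

```text
time: 40.52
eef_pos: [0.4358, -0.2083, 0.0198]
eef_rot: [3.141, -0.001, 0.251]
force: [0.8, 0.6, 0.1]
grip_width: 0.0467
grasp_force: 0.0
time: 40.9
eef_pos: [0.4352, -0.2083, 0.019]
eef_rot: [3.141, -0.0, 0.25]
force: [-0.4, -0.7, -0.4]
grip_width: 0.0211
grasp_force: 0.0
time: 41.9
eef_pos: [0.435, -0.2082, 0.1687]
eef_rot: [3.142, 0.0, 1.431]
force: [0.5, -0.3, 0.5]
grip_width: 0.0008
grasp_force: 0.0
t 41.9 pos [ 0.435  -0.2082  0.1687] yaw 1.431 q [-0.5  -0.29  1.93 -0.    1.5  -0.36] F [ 0.5 -0.3  0.5] g 0.0008 0.0
shift(move first) [35.41 12.95  1.87] turn 0.005 | after turn [35.48 12.76  1.87]
```

The fingers had not finished closing on the thinner bar; look again.

```bash
python3 -m inch '[[[5,2,0,-0.18],[5,2,0,-0.18],[5,2,0,-0.18],[0,0,0,0],[0,0,0,0]]]' 0
python3 acc.py; python3 -c "
import cv2;i=cv2.imread('pics/acc42.png');cv2.imwrite('pics/v2.png',cv2.resize(i[190:345,150:520],None,fx=2.1,fy=2.1,interpolation=cv2.INTER_CUBIC))"; ls pics
```

```text
time: 42.52
eef_pos: [0.4892, -0.058, 0.1687]
eef_rot: [-3.142, 0.0, 1.965]
force: [0.0, -0.4, -0.4]
grip_width: 0.0439
grasp_force: 0.0
bar [0.5583 0.0962] 0.035 0.0257 1.424 (255, 248)
bar [0.5653 0.1452] 0.0579 0.0257 1.421 (233, 244)
bar [0.6009 0.2275] 0.0612 0.0135 2.985 (197, 228)
item [ 0.4295 -0.2023] 0.1026 0.0308 0.221 (384, 307)
acc25.png
acc31.png
acc38.png
acc42.png
rail.png
s2.png
s2c.png
s3.png
s3c.png
s4.png
s4c.png
s5.png
s6.png
s6c.png
scene0.png
scrop.png
t1.png
t1c.png
t3.png
t5.png
top0.png
v1.png
v2.png
```

View pics/v2.png

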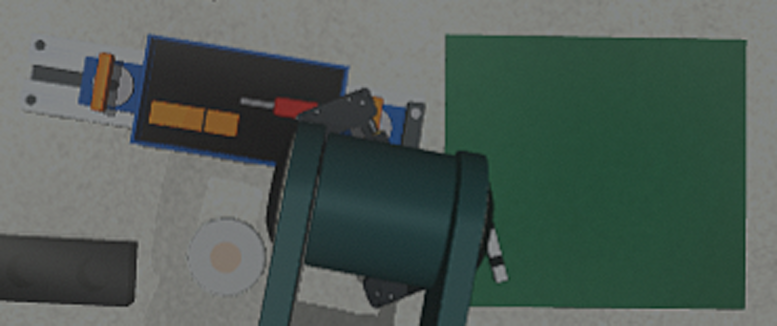

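Case and hex driver lie flat in the tray; the pipette holder's tail end (505,280) shows beside the arm. Turn back and shift aside to see it.

```bash
python3 -m inch '[[[3,5,0,0.18],[0,5,0,0.18],[0,3,0,0.18],[0,0,0,0.18],[0,0,0,0.18],[0,0,0,0.18],[0,0,0,0.18],[0,0,0,0.18]]]'
python3 -m inch '[[[0,0,0,0.18],[0,0,0,0.09],[0,0,0,0],[0,0,0,0]]]'
python3 acc.py; python3 -c "
from h import *
go(.435,-.2083,.15,.25)"
```

```text
time: 43.58
eef_pos: [0.602, -0.0015, 0.1686]
eef_rot: [3.142, 0.0, 0.52]
force: [0.1, 0.0, 0.3]
grip_width: 0.0463
grasp_force: 0.0
time: 44.08
eef_pos: [0.602, -0.0006, 0.1686]
eef_rot: [3.142, 0.0, 0.26]
force: [1.8, -0.1, -0.6]
grip_width: 0.0471
grasp_force: 0.0
bar [0.5661 0.1507] 0.0467 0.0257 1.421 (231, 244)
bar [0.6009 0.2277] 0.0614 0.0142 3.022 (197, 228)
item [ 0.4347 -0.2071] 0.1105 0.0153 0.259 (383, 302)
t 44.12 pos [ 6.020e-01 -4.000e-04  1.686e-01] yaw 0.26 q [-0.04 -0.02  1.69 -0.    1.47  1.27] F [-0.1  0.5 -0.2] g 0.0463 0.0
shift(move first) [-21.48  15.8    1.86] turn 0.01 | after turn [-21.32  16.01   1.86]
```

```bash
python3 -m inch '[[[-4.8,3.6,0,0.01],[-4.8,3.5,0,0],[-4.8,3.5,0,0],[-4.8,3.5,2,0],[-2.2,1.7,3,0],[0,0,0,0],[0,0,0,0]]]' 0
python3 -c "
from h import *
go(.4347,-.2077,.018,.255)"
```

```text
time: 45.0
eef_pos: [0.4346, -0.2059, 0.1195]
eef_rot: [3.141, -0.001, 0.249]
force: [-0.2, 0.1, 0.1]
grip_width: 0.0466
grasp_force: 0.0
t 45.0 pos [ 0.4346 -0.2059  0.1195] yaw 0.249 q [-0.5  -0.26  1.99  0.    1.41  0.83] F [-0.2  0.1  0.1] g 0.0466 0.0
shift(move first) [-0.05  0.17 10.15] turn -0.006 | after turn [-0.05  0.17 10.15]
```

```bash
python3 -m inch '[[[0,0.2,4,0],[0,0,4,0],[0,0,1.5,0],[0,0,0.6,0],[0,0,0,0]]]'
python3 -m inch '[[[0,0,0,0],[0,0,0,0],[0,0,0,0],[0,0,0,0],[0,0,0,0],[0,0,0,0]]]' -1
```

```text
time: 45.62
eef_pos: [0.4353, -0.208, 0.0188]
eef_rot: [3.141, -0.001, 0.25]
force: [0.5, 0.2, 0.2]
grip_width: 0.0465
grasp_force: 0.0
time: 46.38
eef_pos: [0.4347, -0.208, 0.0179]
eef_rot: [3.141, -0.0, 0.249]
force: [-1.4, 0.0, 4.9]
grip_width: 0.0138
grasp_force: 29.9
```

```bash
python3 -m inch '[[[0,0,-3,0],[0,0,-5,-0.168],[0,0,-5,-0.168],[0,0,-2,-0.168],[0,0,0,-0.168],[0,0,0,-0.168],[0,0,0,-0.168],[0,0,0,-0.168]]]'
python3 - <<'E'
from h import *
C1=np.array([.5798,.0808]); ex=np.array([ey[1],-ey[0]])
p=C1+.048*ey+.026*ex; go(*p,.15,1.426)
E
```

```text
time: 47.38
eef_pos: [0.4345, -0.2078, 0.1674]
eef_rot: [-3.141, -0.0, 1.431]
force: [0.2, 0.2, -1.1]
grip_width: 0.0136
grasp_force: 29.9
t 47.38 pos [ 0.4345 -0.2078  0.1674] yaw 1.431 q [-0.5  -0.29  1.93  0.    1.5  -0.36] F [ 0.2  0.2 -1.1] g 0.0136 29.9
shift(move first) [35.39 12.98  1.74] turn 0.005 | after turn [35.45 12.82  1.74]
```

```bash
python3 -m inch '[[[5.1,1.85,0,0.005],[5.1,1.85,0,0],[5.1,1.85,0,0],[5.1,1.85,0,0],[5.1,1.85,0,0],[5.1,1.85,0,0],[4.8,1.7,0,0],[0,0,3,0]]]'
python3 -m inch '[[[0,0,0,0],[0,0,0,0]]]'
python3 - <<'E'
from h import *
C1=np.array([.5798,.0808]); ex=np.array([ey[1],-ey[0]])
p=C1+.048*ey+.026*ex; go(*p,.049,1.426)
E
```

```text
time: 48.38
eef_pos: [0.6157, 0.126, 0.1385]
eef_rot: [3.139, -0.001, 1.423]
force: [0.0, 0.3, -0.7]
grip_width: 0.0135
grasp_force: 29.9
time: 48.62
eef_pos: [0.6141, 0.1226, 0.1385]
eef_rot: [3.141, -0.0, 1.42]
force: [0.3, -0.3, 0.1]
grip_width: 0.0138
grasp_force: 29.9
t 48.62 pos [0.6141 0.1226 0.1385] yaw 1.42 q [0.16 0.05 1.67 0.   1.42 0.31] F [ 0.3 -0.3  0.1] g 0.0138 29.9
shift(move first) [ 0.16 -0.19  8.95] turn -0.006 | after turn [ 0.16 -0.19  8.95]
```

```bash
python3 -m inch '[[[0.1,-0.2,4,0],[0,0,3.5,0],[0,0,1.35,0],[0,0,0,0],[0,0,0,0]]]'
python3 -m inch '[[[0,0,0,0],[0,0,0,0],[0,0,-2,0],[0,0,-5,0],[0,0,-5,0],[-4,-4,0,0],[-4,-4,0,0],[-4,-4,0,0]]]' -0.5
python3 -m inch '[[[-4,-4,0,0],[-4,-4,0,0],[-4,-2,0,0],[-4,0,0,0],[-4,0,0,0],[-4,0,0,0],[0,0,0,0]]]'
python3 - <<'E'
from h import *
go(.4,-.2,.2,1.426); c=cap('top','end.png'); s=cap('scene'); H,S,V=hsv(c)
m=(H>3)&(H<25)&(S>120)&(V>35)
for r in rect(c,m,.094,60): print('bar',*r)
cv2.imwrite('pics/endc.png',np.hstack([cv2.resize(c['image'][190:340,150:350,::-1],(400,300)),cv2.resize(s['image'][110:290,260:440,::-1],(300,300))]))
E
```

```text
time: 49.25
eef_pos: [0.6131, 0.1243, 0.0512]
eef_rot: [3.139, -0.001, 1.42]
force: [-0.1, -0.2, -0.4]
grip_width: 0.0139
grasp_force: 29.9
time: 50.25
eef_pos: [0.4743, 0.023, 0.1707]
eef_rot: [3.14, -0.0, 1.421]
force: [0.9, -0.2, 1.3]
grip_width: 0.0234
grasp_force: 0.0
time: 51.12
eef_pos: [0.3402, -0.2003, 0.1705]
eef_rot: [3.141, 0.001, 1.417]
force: [0.1, -0.3, 0.2]
grip_width: 0.0233
grasp_force: 0.0
t 51.12 pos [ 0.3402 -0.2003  0.1705] yaw 1.417 q [-0.6  -0.52  2.09 -0.    1.57 -0.44] F [ 0.1 -0.3  0.2] g 0.0233 0.0
shift(move first) [ 0.95  5.91 -2.95] turn -0.009 | after turn [ 0.89  5.92 -2.95]
bar [0.5583 0.0962] 0.035 0.0257 1.424 (255, 248)
bar [0.5653 0.1452] 0.0579 0.0257 1.421 (233, 244)
bar [ 0.5573 -0.0663] 0.0619 0.0133 3.003 (326, 249)
bar [0.6009 0.2277] 0.0613 0.0131 2.999 (197, 228)
```

View pics/endc.png

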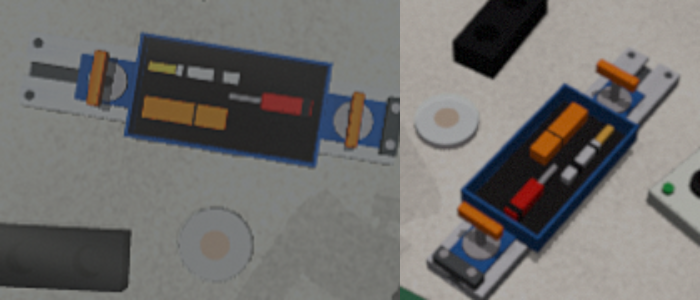

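All three items lie flat in the tray, both bars stand square across the slot, and the caddy is against the stop.

```bash
python3 -c "
from plant import arm
print(arm.sign_off())"
```

```text
the job is handed in; nothing more can be done
None
```

The job is handed in: the caddy is against the stop, both studs are seated and turned square across the slot, and the three accessories present (capillary case, hex driver, pipette holder) lie flat in the tray. It took about 51 s of the 210 s allowed; the first grasp on the pipette holder missed and was repeated, and the sign-off returned no verdict.

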